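Send the empty box back on the flow rack

TASK

One of the two front boxes on the flow rack has run empty; the lids are shut, so heft to feel which. Take the empty one out of its supply lane and set it down gently, lid up, on the middle return lane so that it rolls away to the rear stop. The full boxes behind it then come forward but hang up on the brake rollers: draw the next one gently home until it bears squarely on the front stop, without ramming it, with the last one close up behind, and leave the other lane's boxes home as they were and the things on the bench alone.

Things in the scene. Friction and masses are not known exactly. Their poses are not given: they have to be found in the camera images.
- rack: Fixed aluminium bench-top flow rack, 375 long (x), 360 wide (y), about 130 high; origin on the bench under its centre, x to its rear, away from the robot; yaw within 0.2. Three roller lanes, 120 mm apart: supply lanes at y = +120 (left) and -120 (right), sloping 5 degrees down to the front; between them the return lane, sloping 5 degrees down to the rear. Side guides 12 mm above the roller tops.
- return_mouth (a point): Front end of the return lane: lane centre, roller-top height (rack x = -188, z = 118 mm). The roller tops fall from here at 5 degrees to the rear. 74 mm between the side guides, flared at the mouth. Free rollers every 52 mm, the first 22 mm in: a box let go on them rolls by itself to the rear stop plate, 375 mm along the lane, in a few seconds; its origin is then at rack x = +126, z = 90 mm.
- stop_left: Fixed front stop plate of the left supply lane, 80 wide, 24 high above the roller tops (85 mm over the bench here). Origin: on its rear face, lane centre, roller-top height; x points up the lane, z square to the rollers. A box bearing on it has its origin at x = 60, y = 0 (4 mm side play), z = 0 mm; the one behind is then at x = 180.
- stop_right: The same for the right supply lane. In both, guides are 68 mm apart; rollers every 42 mm spin freely and boxes roll down them, but the two nearest the stop (21 and 62 mm from it) are rubber brake rollers that do not turn: a full box coming down hangs up on them, some 20 to 65 mm short, and must be drawn home against a drag of about 1 to 4 N.
- box_a: Front box of one of the two supply lanes (which lane varies), against its stop. Of box_a and box_b one is empty, 0.12 to 0.20 kg, the other full, 0.40 to 0.63 kg; they look the same. Closed black parts box with grey lid, 120 long (x), 60 wide (y), 60 high, straight sides; origin: centre of underside, x towards its rear, z out of its lid
- box_b: Front box of the other supply lane; size, look and frame as box_a. While a lifted box still rubs on the stop, friction carries part of its weight: to feel the weight, ease it some 5 mm back up the lane off the stop and raise it about 10 mm (the row behind leans on it with 1 to 2 N but cannot roll under it), then set it back the same way.
- box_left2: Second box of the left supply lane, directly behind the front one; full, 0.40 to 0.63 kg; size, look and frame as box_a
- box_left3: Third box of the left supply lane, directly behind the second; full, 0.40 to 0.63 kg; size, look and frame as box_a
- box_right2: Second box of the right supply lane, directly behind the front one; full, 0.40 to 0.63 kg; size, look and frame as box_a
- box_right3: Third box of the right supply lane, directly behind the second; full, 0.40 to 0.63 kg; size, look and frame as box_a
- plug: Red and grey industrial plug lying on the bench to the left of the rack, 170 long, 68 high; origin under its middle; leave alone
- station: Push-button box on the bench to the right of the rack, 140 x 70 x 76 high; origin under its centre; leave alone
- screwdriver: Screwdriver lying on the bench to the left of the plug, 200 long; leave alone

How it is judged (in metres and radians):
At the end, for the whole second after the job is handed in: Light box (pressing with under 3 N) level in the return lane within about 12 mm of its rear stop; second box of its lane within 2 mm of the front stop, square to 4 degrees, third within 8 mm of its place behind; other lane: front box within 4 mm of its stop, the rest close behind; all at rest (((x of box_a in the frame of rack between 0.114 and 0.132 m and y of box_a in the frame of rack between -0.012 and 0.012 m and z of box_a in the frame of rack between 0.082 and 0.1 m and angle between box_a's own z axis and vertical below 0.2 rad and linear speed of box_a below 0.02 m/s and contact force between box_a and anything else below 3 N and (((x of box_b in the frame of stop_right between 0.052 and 0.064 m and y of box_b in the frame of stop_right between -0.008 and 0.008 m and z of box_b in the frame of stop_right between -0.005 and 0.005 m and angle between the x axis of box_b and the x axis of stop_right, either way round below 0.07 rad and linear speed of each of box_b, box_right2, box_right3 below 0.02 m/s and x of box_right2 in the frame of stop_right between 0.172 and 0.188 m and x of box_right3 in the frame of stop_right between 0.292 and 0.31 m) and (x of box_left2 in the frame of stop_left between 0.052 and 0.062 m and y of box_left2 in the frame of stop_left between -0.008 and 0.008 m and z of box_left2 in the frame of stop_left between -0.005 and 0.005 m and angle between the x axis of each of box_left2, box_left3 and the x axis of stop_left, either way round below 0.07 rad and linear speed of each of box_left2, box_left3 below 0.02 m/s and x of box_left3 in the frame of stop_left between 0.172 and 0.188 m and y of box_left3 in the frame of stop_left between -0.008 and 0.008 m and z of box_left3 in the frame of stop_left between -0.005 and 0.005 m)) or ((x of box_b in the frame of stop_left between 0.052 and 0.064 m and y of box_b in the frame of stop_left between -0.008 and 0.008 m and z of box_b in the frame of stop_left between -0.005 and 0.005 m and angle between the x axis of box_b and the x axis of stop_left, either way round below 0.07 rad and linear speed of each of box_b, box_left2, box_left3 below 0.02 m/s and x of box_left2 in the frame of stop_left between 0.172 and 0.188 m and x of box_left3 in the frame of stop_left between 0.292 and 0.31 m) and (x of box_right2 in the frame of stop_right between 0.052 and 0.062 m and y of box_right2 in the frame of stop_right between -0.008 and 0.008 m and z of box_right2 in the frame of stop_right between -0.005 and 0.005 m and angle between the x axis of each of box_right2, box_right3 and the x axis of stop_right, either way round below 0.07 rad and linear speed of each of box_right2, box_right3 below 0.02 m/s and x of box_right3 in the frame of stop_right between 0.172 and 0.188 m and y of box_right3 in the frame of stop_right between -0.008 and 0.008 m and z of box_right3 in the frame of stop_right between -0.005 and 0.005 m)))) or (x of box_b in the frame of rack between 0.114 and 0.132 m and y of box_b in the frame of rack between -0.012 and 0.012 m and z of box_b in the frame of rack between 0.082 and 0.1 m and angle between box_b's own z axis and vertical below 0.2 rad and linear speed of box_b below 0.02 m/s and contact force between box_b and anything else below 3 N and (((x of box_a in the frame of stop_right between 0.052 and 0.064 m and y of box_a in the frame of stop_right between -0.008 and 0.008 m and z of box_a in the frame of stop_right between -0.005 and 0.005 m and angle between the x axis of box_a and the x axis of stop_right, either way round below 0.07 rad and linear speed of each of box_a, box_right2, box_right3 below 0.02 m/s and x of box_right2 in the frame of stop_right between 0.172 and 0.188 m and x of box_right3 in the frame of stop_right between 0.292 and 0.31 m) and (x of box_left2 in the frame of stop_left between 0.052 and 0.062 m and y of box_left2 in the frame of stop_left between -0.008 and 0.008 m and z of box_left2 in the frame of stop_left between -0.005 and 0.005 m and angle between the x axis of each of box_left2, box_left3 and the x axis of stop_left, either way round below 0.07 rad and linear speed of each of box_left2, box_left3 below 0.02 m/s and x of box_left3 in the frame of stop_left between 0.172 and 0.188 m and y of box_left3 in the frame of stop_left between -0.008 and 0.008 m and z of box_left3 in the frame of stop_left between -0.005 and 0.005 m)) or ((x of box_a in the frame of stop_left between 0.052 and 0.064 m and y of box_a in the frame of stop_left between -0.008 and 0.008 m and z of box_a in the frame of stop_left between -0.005 and 0.005 m and angle between the x axis of box_a and the x axis of stop_left, either way round below 0.07 rad and linear speed of each of box_a, box_left2, box_left3 below 0.02 m/s and x of box_left2 in the frame of stop_left between 0.172 and 0.188 m and x of box_left3 in the frame of stop_left between 0.292 and 0.31 m) and (x of box_right2 in the frame of stop_right between 0.052 and 0.062 m and y of box_right2 in the frame of stop_right between -0.008 and 0.008 m and z of box_right2 in the frame of stop_right between -0.005 and 0.005 m and angle between the x axis of each of box_right2, box_right3 and the x axis of stop_right, either way round below 0.07 rad and linear speed of each of box_right2, box_right3 below 0.02 m/s and x of box_right3 in the frame of stop_right between 0.172 and 0.188 m and y of box_right3 in the frame of stop_right between -0.008 and 0.008 m and z of box_right3 in the frame of stop_right between -0.005 and 0.005 m)))))); the robot touches nothing.
It fails at once if a box is tipped (more than 35 degrees) (angle between any of box_a, box_b, box_left2, box_left3, box_right2, box_right3's own z axis and vertical above 0.61 rad).
It fails at once if a box is rammed against a front stop (more than 40 N) (contact force between box_left2 and stop_left above 40 N or contact force between box_right2 and stop_right above 40 N).
It fails at once if a box is dropped or thrown (faster than 1.2 m/s) (linear speed of any of box_a, box_b above 1.2 m/s).
It fails at once if something else on the bench is disturbed (moved more than 25 mm) (distance of any of plug, station, screwdriver from where it was at the start of the episode above 0.025 m).
It also fails if it takes over 64 s, if anything falls off the work surface, if the arm or the gripper's body presses on something with over 40 N, if the wrist force passes 120 N, or if a joint passes its speed limit or range.

ROBOT

A 7-joint arm with a two-finger parallel gripper is mounted at the origin on the work surface. World frame = base frame: x ahead of the robot, y to its left, z up, the work surface at z = 0. Lengths are in mm, angles in rad, forces in N, time in s.
With the tool pointing down it reaches from about 400 to 875 mm from the base axis. Payload 4.4 kg.
Tool frame: the origin (TCP) lies midway between the tips of the shut fingers; the grasp point (between the pads) lies ctrl.grip_depth behind it (ctrl.grip_depth is the distance from the TCP to the grasp point, in mm); z points along the fingers, y is the line along which they close (so a half turn about z gives the same grasp; the last joint's range is limited). The gripper opens to 85 mm and grips with 20 to 120 N. Pads are 22 mm wide; open, the fingers measure 114 mm over their backs; the gripper's body (76 mm by 85 mm) begins 54 mm behind the grasp point. The pads swing forward as they close: fully open they stand 13 mm farther back than shut.
Start: joints at [-1.287, 0.628, 0.038, 1.517, -0.027, 0.996, -0.02], TCP at [222.738, 610.66, 231.313] pointing down, gripper open.
Joint ranges: [-3.06, 3.06], [-0.37, 2.12], [-1.25, 1.32], [0.18, 2.47], [-1.1, 4.24], [0.23, 1.98], [-2.94, 2.94]. Speed limits (rad/s): [2.57, 2.57, 3.14, 3.14, 3.14, 3.14, 3.14].

INTERFACE

Orientations are given as [roll, pitch, yaw] about the fixed x, y, z axes, in that order (R = Rz(yaw) Ry(pitch) Rx(roll)).
In Python, from cell import ctrl gives the robot as it stands.
- The arm moves only by the tool carry_out, never from a script. Its argument "deltas" is one flat list of numbers, 7 for each row, row after row: the turn, a rotation vector about the tool's x, y, z in degrees, then the shift along the tool's x, y, z in m, then the closure, from -1 (fully open) to 1 (shut). In form: [wx, wy, wz, dx, dy, dz, claw, wx, wy, wz, dx, dy, dz, claw, ...]. A call has 1 to 12 rows; each row shifts and turns the commanded pose from where the row before left it, along the tool's axes as they then stand; what a row does not reach is not made up. A row lasts 1/8 s, in which the tool goes at most 62.5 mm and 10.7 degrees, less where a joint would pass 70% of its speed; a pose out of reach is approached as far as the arm can. A call with a gripper value outside its range is refused whole. The fingers move at their own pace and stop on an object; the grip force is fixed at half the most. Time passes only in rows, so rows that do not move let the fingers close. It gives the time, the measured TCP pose, the force, the opening and the grip force at its end, in the units of the state.
- ctrl.read_state(): the state, without advancing time (a new reading comes with each control period).
- ctrl.get_image(name): name is "side" or "top" or "wrist"; returns the picture (420x560x3 uint8, red, green, blue); there is no depth.
- ctrl.calibration(name): a dict with "mtx" (3x3 intrinsics, pixels), "R" (3x3) and "t" (3): a world point X has camera coordinates R X + t. Camera axes: x right, y down, z forward; pixel columns grow to the right and rows downward; lengths in mm; the calibration is good to about 2 mm. The wrist camera is an equidistant fisheye: a pixel r from the principal point sees the ray r / f radians off the axis. A picture is of the moment at which its call begins: read the wrist's pose just before it. calibration takes no time and is no camera call; for the wrist camera it gives the pose at the moment of the call.
- ctrl.finish_job(): hands the job in; it is judged then, once.
The state is a dict: "clock": time; "qpos": joint angles; "qd": joint speeds; "tau": joint torques, N m; "eef_pos": TCP position; "tool_rot": TCP orientation; "force": force on the tool from outside, world axes, zero at the start; "torque": the same for the moment, N m; "width": finger opening in mm; "gripper_force": force on a finger pad.
Only numpy, scipy, OpenCV 4.12 (cv2) and the standard library are available. Lean on these libraries where they do the work, as an engineer would, in place of code of your own. Each camera call takes 0.05 s, during which the arm holds its last target. There are 200 camera calls.

## Working session

There is one attempt and no reset: what is moved stays moved. The work goes in short steps, Python scripts to look and compute and a tool call to move; the robot and the scene stay as the last step left them, time stands still between calls to the robot, and variables do not carry over. Pictures are saved under pics/ and viewed, at most 10 in all, crops included, and the job is handed in when it is done.

Besides the shell and the picture viewer there is one more tool, called after "Emit:" as name(argument=value, ...) on one line, values as JSON. carry_out: Moves the arm, as the interface text tells. Its arguments: {"type":"object","properties":{"deltas":{"type":"array"}},"required":["deltas"]}

```bash
mkdir -p pics; ls
python3 - <<'E'
from cell import ctrl
import cv2,numpy as np
s=ctrl.read_state();print(s,ctrl.grip_depth)
for n in("top","side"):
    im=ctrl.get_image(n);cv2.imwrite(f"pics/{n}0.png",im[:,:,::-1]);c=ctrl.calibration(n);print(n,c)
E
```

```text
pics
{'clock': 0.0, 'qpos': array([-1.28681993,  0.62936017,  0.03843603,  1.51842606, -0.02699432,
        0.99631344, -0.02001517]), 'qd': array([-8.58519792e-04, -4.09160818e-04,  1.06974229e-03,  5.37775817e-05,
       -5.94527957e-04,  4.54222824e-04,  1.55123283e-03]), 'tau': array([-1.10970907e-04, -5.63406944e+01,  1.22587480e+00, -1.93434620e+01,
        1.09184714e-02,  1.03616720e-02,  6.52603134e-06]), 'eef_pos': array([222.49207968, 610.02768992, 230.36133838]), 'tool_rot': array([-3.13960375e+00,  2.97037678e-05,  2.79180769e+00]), 'force': array([-0.40917239, -0.79005939, -0.49311654]), 'torque': array([ 0.00359283,  0.02062385, -0.02723649]), 'gripper_force': 0.0, 'width': 85.40191138773628} 18.700000000000003
top {'mtx': array([[429.5751504 ,   0.        , 289.39836101],
       [  0.        , 429.5751504 , 207.58162676],
       [  0.        ,   0.        ,   1.        ]]), 'R': array([[ 0.01501254, -0.99988221, -0.00319327],
       [-0.97995019, -0.01407856, -0.19874461],
       [ 0.19867624,  0.0061129 , -0.98004611]]), 't': array([  74.66838828,  587.78992022, 1038.11883385])}
side {'mtx': array([[421.12083242,   0.        , 278.80740998],
       [  0.        , 421.12083242, 200.77919044],
       [  0.        ,   0.        ,   1.        ]]), 'R': array([[ 0.98400784, -0.17776322, -0.01134968],
       [-0.14360815, -0.75401894, -0.64096188],
       [ 0.10538157,  0.63234142, -0.76748879]]), 't': array([-547.70941258,  198.88200656,  964.12106823])}
```

View pics/top0.png

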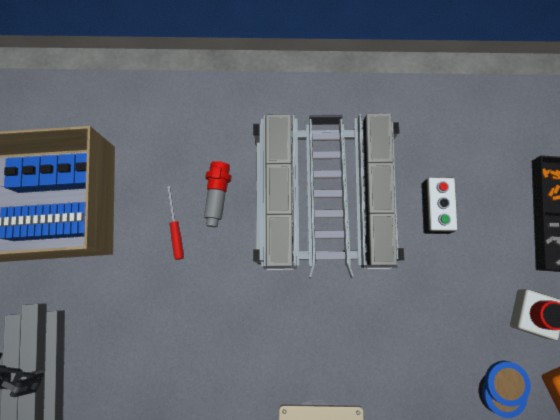

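View pics/side0.png

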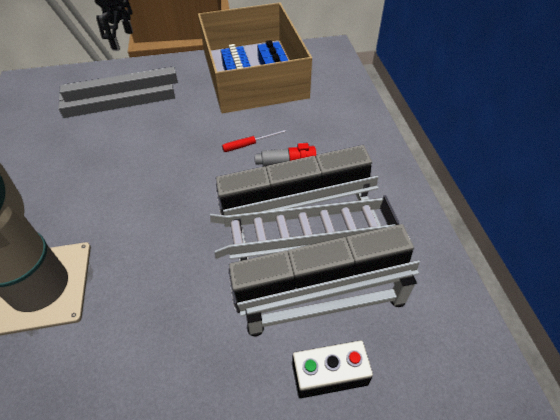

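The top view shows the left lid row at u≈265–293, v≈114–267, the right row at u≈366–396, v≈113–267, and the return mouth flare at (310–352, 272). In the side view the left row runs from (218,190) to (370,160), and the right row from (231,275) to (412,240). Next I'll mask the lids and triangulate their corners.

Run:
```python
import cv2,numpy as np
for n,pts in(("top",[(279,135),(279,240),(380,140),(381,240),(330,300)]),("side",[(260,183),(265,270),(345,160),(380,245),(330,265)])):
    im=cv2.imread(f"pics/{n}0.png"); 
    print([im[v,u].tolist() for u,v in pts])
    a=im.astype(int); m=((a[:,:,2]-a[:,:,0]>4)&(a[:,:,2]>70)&(a[:,:,2]<170)&(a[:,:,2]-a[:,:,0]<25)).astype(np.uint8)*255
    m=cv2.morphologyEx(m,cv2.MORPH_CLOSE,np.ones((3,3)))
    cs,_=cv2.findContours(m,cv2.RETR_EXTERNAL,cv2.CHAIN_APPROX_NONE)
    for c in cs:
        if cv2.contourArea(c)>500: print(n,cv2.contourArea(c),cv2.boundingRect(c),cv2.approxPolyDP(cv2.convexHull(c),4,True)[:,0].tolist())
```

```text
[[133, 137, 134], [137, 141, 139], [130, 134, 132], [133, 136, 134], [121, 114, 110]]
top 4638.0 (48, 37, 512, 17) [[48, 41], [86, 37], [559, 43], [559, 52], [61, 47]]
[[103, 108, 112], [113, 117, 120], [111, 119, 121], [119, 123, 127], [139, 146, 150]]
side 530.0 (239, 263, 180, 48) [[418, 263], [414, 269], [239, 308]]
side 5478.5 (216, 224, 197, 66) [[412, 245], [237, 289], [216, 257], [230, 247], [401, 224]]
side 1165.0 (0, 206, 35, 77) [[8, 206], [34, 264], [20, 276], [0, 282], [0, 213]]
side 1708.0 (211, 178, 171, 55) [[377, 178], [379, 206], [326, 232], [226, 225], [211, 219]]
side 2800.0 (217, 145, 155, 51) [[371, 161], [228, 194], [218, 191], [219, 176], [361, 145]]
side 12550.5 (229, 0, 331, 420) [[229, 0], [383, 0], [559, 355], [559, 419], [230, 8]]
side 6985.0 (0, 0, 132, 75) [[129, 34], [131, 57], [0, 74], [0, 0], [94, 0], [121, 20]]
```

Run:
```python
import cv2
t=cv2.imread("pics/top0.png")[100:285,245:410];s=cv2.imread("pics/side0.png")[140:320,205:425]
cv2.imwrite("pics/tc.png",cv2.resize(t,None,fx=3.2,fy=3.2,interpolation=2));cv2.imwrite("pics/sc.png",cv2.resize(s,None,fx=3.2,fy=3.2,interpolation=2))
```

```text
(no output)
```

View pics/tc.png

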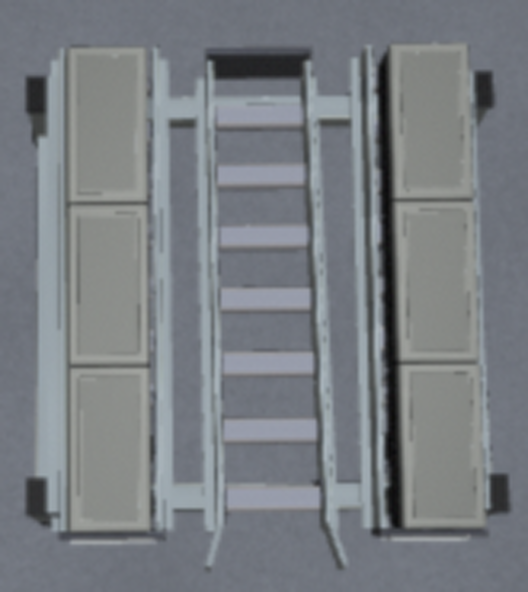

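View pics/sc.png

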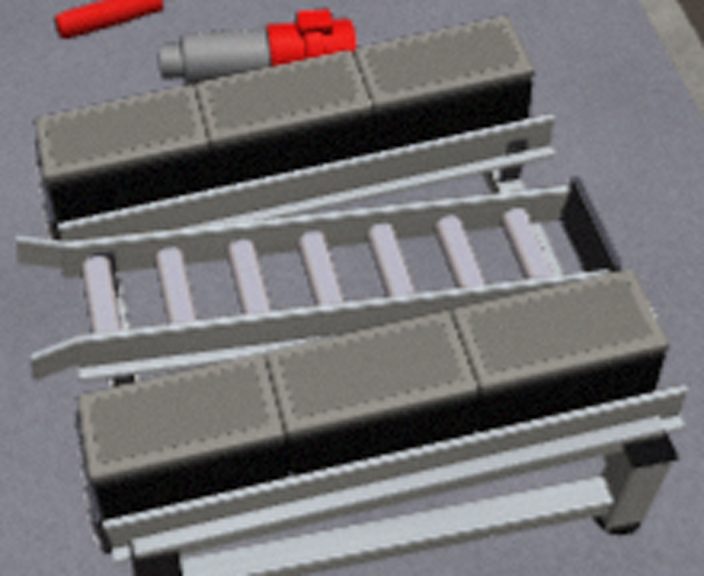

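The crops show the lid rows clearly. In the top crop the left row corners are about (67,46), (150,48), (150,530), (70,530), and the right row about (390,45), (466,43), (486,527), (402,527). The side crop shows the same corners, as well as the return guides flaring at the mouth.

```bash
cat > h.py <<'E'
import numpy as np,cv2
from cell import ctrl
def P(n):
    c=ctrl.calibration(n);return c['mtx']@np.c_[c['R'],c['t']]
def un(p,o): return (np.array(p,float)+.5)/3.2-.5+np.array(o)
def tri(a,b):
    X=cv2.triangulatePoints(P('top'),P('side'),np.array(a,float).T,np.array(b,float).T);return (X[:3]/X[3]).T
def plane(n,uv,z):
    c=ctrl.calibration(n);d=np.linalg.solve(c['mtx'],np.r_[uv,1]);C=-c['R'].T@c['t'];d=c['R'].T@d;return C+d*(z-C[2])/d[2]
E
python3 - <<'E'
from h import *
np.set_printoptions(precision=1,suppress=True)
T=[(70,530),(150,530),(150,48),(67,46),(402,527),(486,527),(466,43),(390,45)]
S=[(38,120),(52,176),(531,73),(510,17),(82,397),(92,477),(664,347),(632,272)]
X=tri(un(T,(245,100)),un(S,(205,140)));print(X)
for k in(0,4):
    f=(X[k]+X[k+1])/2;r=(X[k+2]+X[k+3])/2;d=r-f;print('front',f,'len',np.linalg.norm(d),'yaw',np.arctan2(d[1],d[0]),'slope',np.degrees(np.arcsin(d[2]/np.linalg.norm(d))),'w',np.linalg.norm(X[k]-X[k+1]),np.linalg.norm(X[k+2]-X[k+3]))
# return lane guide: flare tips & rear
T=[(209,568),(344,566),(210,62),(308,62)];S=[(18,238),(35,375),(568,190),(615,270)]
print(tri(un(T,(245,100)),un(S,(205,140))))
# rollers: first and last centres
T=[(273,497),(262,115)];S=[(103,295),(530,240)]
R=tri(un(T,(245,100)),un(S,(205,140)));print(R)
print(ctrl.calibration('wrist'))
E
```

```text
[[ 434.1  133.2  142.4]
 [ 437.1   76.1  143.3]
 [ 787.6   80.9  176. ]
 [ 791.1  142.9  172.7]
 [ 440.5 -105.1  139.8]
 [ 440.9 -164.1  145.2]
 [ 795.6 -155.   172.1]
 [ 795.   -98.3  172.4]]
front [435.6 104.7 142.8] len 355.216000690629 yaw 0.020423979591365733 slope 5.091714694012478 w 57.18744258153237 62.179600164621945
front [ 440.7 -134.6  142.5] len 355.98155818368366 yaw 0.0225769998896372 slope 4.789854409493071 w 59.260978531277026 56.68002694150862
[[409.9  33.2 133.5]
 [412.3 -66.8 114.3]
 [812.3  32.8  96.2]
 [815.9 -45.9  98.2]]
[[462.4 -14.5 118.4]
 [768.1  -8.7  98.4]]
{'mtx': array([[325.2,   0. , 278.9],
       [  0. , 325.2, 214.6],
       [  0. ,   0. ,   1. ]]), 'R': array([[ 0.3,  0.9, -0. ],
       [ 0.9, -0.3,  0.3],
       [ 0.3, -0.1, -1. ]]), 't': array([-647.2,  -38.1,  380.6])}
```

Emit:
carry_out(deltas=[0, 0, -10.6, 0, 0, 0, -1, 0, 0, -10.6, 0, 0, 0, -1, 0, 0, 0, -0.0214, -0.0425, 0, -1, 0, 0, 0, -0.0214, -0.0425, 0, -1, 0, 0, 0, -0.0214, -0.0425, 0, -1, 0, 0, 0, -0.0214, -0.0425, 0, -1, 0, 0, 0, -0.0214, -0.0425, 0, -1, 0, 0, 0, -0.0214, -0.0425, 0, -1, 0, 0, 0, -0.0214, -0.0425, 0, -1, 0, 0, 0, -0.0214, -0.0425, 0, -1, 0, 0, 0, -0.0214, -0.0425, 0, -1, 0, 0, 0, -0.0214, -0.0425, 0, -1])

```text
clock: 1.6
eef_pos: [445.7, 188.6, 231.2]
tool_rot: [-3.142, -0.0, -3.121]
force: [0.3, 0.9, 0.0]
width: 85.3
gripper_force: 0.0
```

Emit:
carry_out(deltas=[0, 0, 0, -0.0214, -0.0425, 0, -1, 0, 0, 0, -0.0214, -0.0425, 0, -1, 0, -5, 0, 0, 0, 0, -1, 0, 0, 0, 0, 0, 0, -1, 0, 0, 0, 0, 0, 0, -1])

```text
clock: 2.22
eef_pos: [489.9, 106.8, 231.4]
tool_rot: [3.141, 0.087, -3.12]
force: [-0.8, 0.1, 0.2]
width: 85.3
gripper_force: 0.0
```

```bash
cat >> h.py <<'E'
from scipy.spatial.transform import Rotation as Ro
np.set_printoptions(precision=2,suppress=True)
def st():
    s=ctrl.read_state();R=Ro.from_euler('xyz',s['tool_rot']).as_matrix()
    print(s['clock'],'pos',s['eef_pos'],'rot',s['tool_rot'],'F',s['force'],'T',s['torque'],'w',s['width'],s['gripper_force'])
    return s['eef_pos'],R
def to(X):
    p,R=st();print('tool delta mm',R.T@(np.array(X)-p))
E
python3 - <<'E'
from h import *
to([499,106,110])
cv2.imwrite('pics/w1.png',ctrl.get_image('wrist')[:,:,::-1]);c=ctrl.calibration('wrist');np.savez('w1.npz',**c)
E
```

```text
2.225 pos [489.89 106.8  231.43] rot [ 3.14  0.09 -3.12] F [-0.8   0.13  0.18] T [-0.04  0.1  -0.04] w 85.34275927477199 0.0
tool delta mm [  1.45  -1.05 121.76]
```

View pics/w1.png

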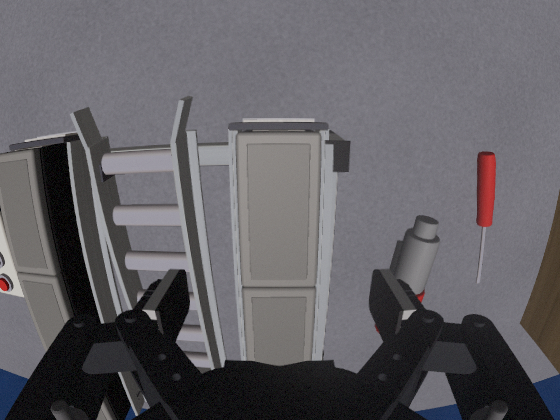

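The wrist view shows the left front lid spanning u≈238–320, from the front edge at v≈131 to the seam at v≈287. It is centred between the fingers (≈165 and ≈395). I'll check it by casting rays.

```bash
cat >> h.py <<'E'
def wray(c,uv):
    d=np.array([(uv[0]-c['mtx'][0,2]),(uv[1]-c['mtx'][1,2])])/c['mtx'][0,0];r=np.hypot(*d)
    v=np.r_[d/r*np.sin(r),np.cos(r)];return -c['R'].T@c['t'],c['R'].T@v
def wplane(c,uv,z):
    C,d=wray(c,uv);return C+d*(z-C[2])/d[2]
E
python3 - <<'E'
from h import *
c=np.load('w1.npz')
for uv,z in(((238,131),143),((319,131),143),((240,287),153.5),((317,287),153.5),((110,155),118),((183,150),118)):print(uv,wplane(c,uv,z))
E
```

```text
(238, 131) [431.39  75.92 143.  ]
(319, 131) [430.18 131.85 143.  ]
(240, 287) [551.71  75.77 153.5 ]
(317, 287) [550.35 137.14 153.5 ]
(110, 155) [451.55 -39.24 118.  ]
(183, 150) [449.32  28.16 118.  ]
```

Emit:
carry_out(deltas=[0, 0, 0, 0.0005, -0.0003, 0.03, -1, 0, 0, 0, 0.0005, -0.0003, 0.03, -1, 0, 0, 0, 0.0005, -0.0004, 0.025, -1, 0, 0, 0, 0, 0, 0.015, -1, 0, 0, 0, 0, 0, 0.01, -1, 0, 0, 0, 0, 0, 0.008, -1, 0, 0, 0, 0, 0, 0, -1, 0, 0, 0, 0, 0, 0, -1])

```text
clock: 3.28
eef_pos: [499.0, 105.2, 114.1]
tool_rot: [3.141, 0.088, -3.121]
force: [1.0, -0.4, 0.2]
width: 85.1
gripper_force: 0.0
```

Emit:
carry_out(deltas=[0, 0, 0, 0, 0, 0, 1, 0, 0, 0, 0, 0, 0, 1, 0, 0, 0, 0, 0, 0, 1, 0, 0, 0, 0, 0, 0, 1, 0, 0, 0, 0, 0, 0, 1])

```text
clock: 3.9
eef_pos: [498.9, 105.3, 114.4]
tool_rot: [3.141, 0.088, -3.121]
force: [-0.7, -0.4, 5.5]
width: 59.4
gripper_force: 63.8
```

Emit:
carry_out(deltas=[0, 0, 0, -0.003, 0, 0, 1, 0, 0, 0, -0.003, 0, 0, 1, 0, 0, 0, 0, 0, -0.004, 1, 0, 0, 0, 0, 0, -0.004, 1, 0, 0, 0, 0, 0, -0.003, 1, 0, 0, 0, 0, 0, 0, 1, 0, 0, 0, 0, 0, 0, 1])

```text
clock: 4.78
eef_pos: [503.4, 105.2, 125.0]
tool_rot: [-3.142, 0.087, -3.121]
force: [-1.7, -0.3, -1.9]
width: 59.1
gripper_force: 64.8
```

```bash
python3 -c "
from h import *
st();cv2.imwrite('pics/w2.png',ctrl.get_image('wrist')[:,:,::-1]);st()"
```

```text
4.775 pos [503.41 105.2  125.03] rot [-3.14  0.09 -3.12] F [-1.68 -0.27 -1.88] T [-0.01  0.37  0.05] w 59.144554312480025 64.80789184570312
4.825 pos [503.46 105.19 125.  ] rot [-3.14  0.09 -3.12] F [-1.22  0.37 -1.64] T [-0.03  0.35  0.06] w 59.15405339763075 64.80849981307983
```

```bash
python3 -c "
from h import *
F=[]
for i in range(8): ctrl.get_image('wrist');F.append(ctrl.read_state()['force'])
print(np.mean(F,0),np.std(F,0))"
```

```text
[-1.07 -0.01 -1.56] [0.45 0.39 0.59]
```

The average weight is about 1.6 N (0.16 kg), so the left front box is the empty one. I'll lift it out.

Emit:
carry_out(deltas=[0, 0, 0, 0, 0, -0.012, 1, 0, 0, 0, 0, 0, -0.02, 1, 0, 0, 0, 0, 0, -0.02, 1, 0, 0, 0, 0, 0, -0.02, 1, 0, 0, 0, 0, 0, -0.01, 1, 0, 0, 0, 0, 0, 0, 1, 0, 0, 0, -0.006, -0.03, 0, 1, 0, 0, 0, -0.008, -0.03, 0, 1, 0, 0, 0, -0.008, -0.03, 0, 1, 0, 5, 0, -0.008, -0.02, 0, 1, 0, 5, 0, -0.005, -0.007, 0, 1, 0, 0, 0, 0, 0, 0, 1])

```text
clock: 6.72
eef_pos: [535.1, -12.0, 208.1]
tool_rot: [-3.141, -0.087, -3.123]
force: [0.0, 0.1, -1.5]
width: 59.1
gripper_force: 65.1
```

```bash
python3 -c "
from h import *
to([541,-13,137])
for n in('top','side'): cv2.imwrite(f'pics/{n}2.png',ctrl.get_image(n)[:,:,::-1])
t=cv2.imread('pics/top2.png')[100:285,245:410];s=cv2.imread('pics/side2.png')[110:320,205:425]
t=cv2.resize(t,None,fx=2.2,fy=2.2);s=cv2.resize(s,None,fx=1.9,fy=1.9)
h=max(len(t),len(s));t,s=[cv2.copyMakeBorder(a,0,h-len(a),0,0,0) for a in(t,s)]
cv2.imwrite('pics/c2.png',np.hstack([t,s]))"
```

```text
6.725 pos [535.08 -12.01 208.1 ] rot [-3.14 -0.09 -3.12] F [ 0.    0.11 -1.54] T [ 0.03 -0.18 -0.01] w 59.07333560594585 65.05902886390686
tool delta mm [-12.07  -1.09  70.32]
```

View pics/c2.png

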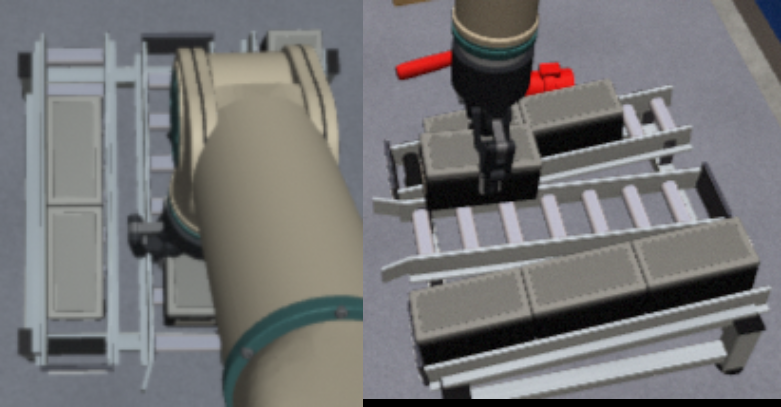

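The view shows the empty box held over the return lane, clear of the guides. The left lane's boxes have come forward and hung up: the front lid edge is at crop v≈318 and the stop at v≈370. Lowering now.

Emit:
carry_out(deltas=[0, 0, 0, -0.006, -0.0005, 0.025, 1, 0, 0, 0, -0.006, -0.0005, 0.025, 1, 0, 0, 0, 0, 0, 0.014, 1, 0, 0, 0, 0, 0, 0.006, 1, 0, 0, 0, 0, 0, 0, 1, 0, 0, 0, 0, 0, 0, 1])

```text
clock: 7.58
eef_pos: [540.1, -12.0, 139.4]
tool_rot: [3.142, -0.086, -3.121]
force: [-0.1, 0.5, -1.3]
width: 59.0
gripper_force: 65.1
```

Emit:
carry_out(deltas=[0, 0, 0, 0, 0, 0.001, 1, 0, 0, 0, 0, 0, 0.001, 1, 0, 0, 0, 0, 0, 0, 1])

```text
clock: 7.95
eef_pos: [539.4, -12.1, 136.7]
tool_rot: [3.142, -0.087, -3.121]
force: [-0.6, -0.5, -2.0]
width: 58.9
gripper_force: 65.1
```

Emit:
carry_out(deltas=[0, 0, 0, 0, 0, 0.001, 1, 0, 0, 0, 0, 0, 0.001, 1, 0, 0, 0, 0, 0, 0, 1])

```text
clock: 8.32
eef_pos: [539.1, -12.1, 134.5]
tool_rot: [3.142, -0.088, -3.121]
force: [-0.5, 0.2, -2.6]
width: 59.4
gripper_force: 65.1
```

Emit:
carry_out(deltas=[0, 0, 0, 0, 0, 0.001, 1, 0, 0, 0, 0, 0, 0, 1])

```text
clock: 8.57
eef_pos: [539.1, -12.1, 133.6]
tool_rot: [3.142, -0.087, -3.121]
force: [-0.2, -0.4, -2.6]
width: 59.3
gripper_force: 65.1
```

Emit:
carry_out(deltas=[0, 0, 0, 0, 0, 0.0005, 1, 0, 0, 0, 0, 0, 0, 1])

```text
clock: 8.82
eef_pos: [539.0, -12.1, 133.1]
tool_rot: [3.142, -0.087, -3.121]
force: [0.4, 0.3, -1.9]
width: 59.3
gripper_force: 65.1
```

Emit:
carry_out(deltas=[0, 0, 0, 0, 0, 0.001, 1, 0, 0, 0, 0, 0, 0, 1])

```text
clock: 9.07
eef_pos: [539.9, -12.1, 132.8]
tool_rot: [3.142, -0.085, -3.121]
force: [0.7, -0.9, 3.5]
width: 59.5
gripper_force: 65.7
```

Emit:
carry_out(deltas=[0, 0, 0, 0, 0, 0.001, 1, 0, 0, 0, 0, 0, 0, 1])

```text
clock: 9.32
eef_pos: [540.7, -12.0, 132.7]
tool_rot: [3.142, -0.083, -3.121]
force: [1.0, 0.6, 9.9]
width: 58.8
gripper_force: 66.7
```

Emit:
carry_out(deltas=[0, 0, 0, 0, 0, 0.001, 1, 0, 0, 0, 0, 0, 0, 1])

```text
clock: 9.57
eef_pos: [541.5, -12.0, 132.6]
tool_rot: [-3.142, -0.081, -3.121]
force: [1.2, 1.0, 14.7]
width: 59.0
gripper_force: 67.3
```

Emit:
carry_out(deltas=[0, 0, 0, 0, 0, -0.002, 1, 0, 0, 0, 0, 0, 0, 1, 0, 0, 0, 0, 0, 0, -1, 0, 0, 0, 0, 0, 0, -1, 0, 0, 0, 0, 0, 0, -1, 0, 0, 0, 0, 0, 0, -1, 0, 0, 0, 0, 0, 0, -1, 0, 0, 0, 0, 0, 0, -1])

```text
clock: 10.58
eef_pos: [539.0, -12.1, 132.1]
tool_rot: [3.142, -0.087, -3.121]
force: [-1.1, 0.0, 0.1]
width: 85.8
gripper_force: 0.0
```

Emit:
carry_out(deltas=[0, 0, 0, 0, 0, -0.02, -1, 0, 0, 0, 0, 0, -0.04, -1, 0, 0, 0, 0, 0, -0.04, -1, 0, 0, 0, 0, 0, -0.02, -1, 0, 0, 0, 0, 0, 0, -1])

```text
clock: 11.2
eef_pos: [550.5, -11.9, 253.1]
tool_rot: [3.142, -0.084, -3.121]
force: [0.1, -0.1, -0.7]
width: 85.6
gripper_force: 0.0
```

```bash
python3 -c "
from h import *
st()
for n in('wrist','side'): cv2.imwrite(f'pics/{n}3.png',ctrl.get_image(n)[:,:,::-1])
np.savez('w3.npz',**ctrl.calibration('wrist'))
t=cv2.imread('pics/wrist3.png');s=cv2.resize(cv2.imread('pics/side3.png')[110:320,205:425],(400,382))
t=cv2.resize(t,(400,300));t=cv2.copyMakeBorder(t,0,82,0,0,0)
cv2.imwrite('pics/c3.png',np.hstack([t,s]))"
```

```text
11.2 pos [550.54 -11.85 253.08] rot [ 3.14 -0.08 -3.12] F [ 0.08 -0.15 -0.72] T [ 0.02 -0.14 -0.  ] w 85.58336594980179 0.0
```

View pics/c3.png

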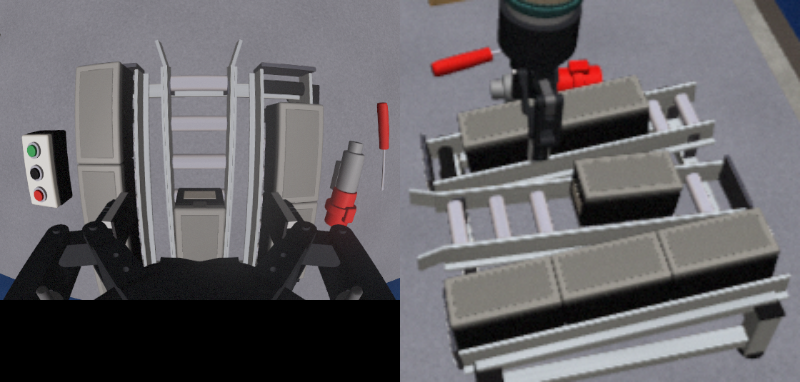

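The side view shows the empty box upright in the return lane, rolling to the rear. The left lane's two boxes stand short of the stop. Now I'll move over the left lane and restore the 5° tilt.

Emit:
carry_out(deltas=[0, 0, 0, 0.005, 0.03, 0, -1, 0, 0, 0, 0.006, 0.04, 0, -1, 0, -5, 0, 0.006, 0.03, 0, -1, 0, -5, 0, 0.005, 0.018, 0, -1, 0, 0, 0, 0, 0, 0, -1, 0, 0, 0, 0, 0, 0, -1, 0, 0, 0, 0, 0, 0, -1])

```text
clock: 12.18
eef_pos: [525.9, 104.5, 252.7]
tool_rot: [-3.141, 0.087, -3.123]
force: [-0.2, -0.1, 0.2]
width: 85.3
gripper_force: 0.0
```

Run:
```python
from h import *
st();c=ctrl.calibration('wrist')
for n in('wrist','side'): cv2.imwrite(f'pics/{n}4.png',ctrl.get_image(n)[:,:,::-1])
w=cv2.imread('pics/wrist4.png');np.savez('w4.npz',**c)
print('top',plane('top',(278.6,245),146))
# lid mask by colour
a=w.astype(int);col=a[60:330,275:286].mean(1);print([(60+i,x.astype(int).tolist()) for i,x in enumerate(col)][::6])
h=cv2.resize(cv2.imread('pics/side4.png')[110:320,205:425],(400,382))
t=w[40:340,170:400];t=cv2.resize(t,(293,382));cv2.imwrite('pics/c4.png',np.hstack([t,h]))
```

```text
12.175 pos [525.95 104.48 252.73] rot [-3.14  0.09 -3.12] F [-0.18 -0.12  0.21] T [-0.01  0.04  0.02] w 85.3407711443537 0.0
top [480.58 106.34 146.  ]
[(60, [127, 119, 121]), (66, [124, 117, 119]), (72, [126, 119, 121]), (78, [98, 95, 98]), (84, [78, 74, 75]), (90, [117, 111, 112]), (96, [127, 120, 122]), (102, [48, 46, 47]), (108, [49, 46, 48]), (114, [51, 50, 50]), (120, [79, 75, 76]), (126, [128, 121, 122]), (132, [129, 123, 124]), (138, [129, 122, 124]), (144, [67, 66, 68]), (150, [150, 153, 157]), (156, [142, 145, 149]), (162, [137, 140, 143]), (168, [137, 139, 144]), (174, [137, 140, 144]), (180, [135, 138, 142]), (186, [136, 139, 142]), (192, [136, 138, 142]), (198, [134, 137, 141]), (204, [134, 136, 141]), (210, [133, 136, 139]), (216, [132, 134, 138]), (222, [132, 135, 139]), (228, [130, 133, 137]), (234, [130, 133, 137]), (240, [129, 132, 136]), (246, [129, 132, 135]), (252, [128, 131, 134]), (258, [127, 130, 133]), (264, [127, 129, 132]), (270, [125, 128, 131]), (276, [125, 128, 131]), (282, [138, 141, 145]), (288, [82, 83, 85]), (294, [138, 141, 145]), (300, [123, 125, 128]), (306, [121, 124, 128]), (312, [121, 124, 127]), (318, [120, 123, 126]), (324, [120, 122, 126])]
```

View pics/c4.png

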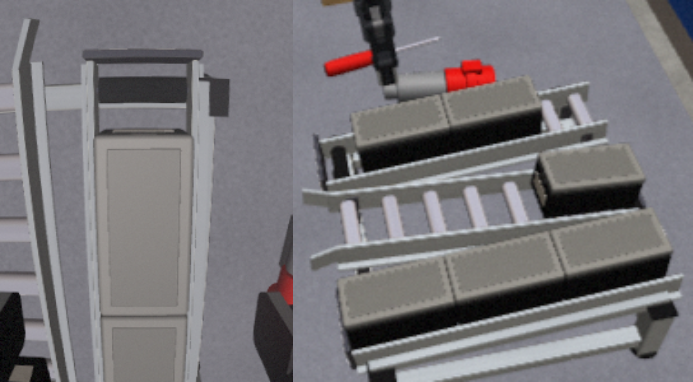

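The view shows the empty box at the return lane's rear stop. In the left lane, box 2's lid front edge is at wrist v≈147 with the seam at v≈288, so it stands short of the stop.

Run:
```python
from h import *
c=np.load('w4.npz')
for uv,z in(((279,147),146.5),((279,288),157)):print(wplane(c,uv,z))
to([535,106,115])
```

```text
[481.35 102.19 146.5 ]
[599.91 104.36 157.  ]
12.275 pos [525.82 104.74 252.84] rot [-3.14  0.09 -3.12] F [-0.63  0.03 -0.27] T [-0.01  0.11 -0.03] w 85.62745150374933 0.0
tool delta mm [  2.79   1.13 138.12]
```

Emit:
carry_out(deltas=[0, 0, 0, -0.002, 0.0005, 0.04, -1, 0, 0, 0, -0.002, 0.0005, 0.04, -1, 0, 0, 0, 0, 0, 0.03, -1, 0, 0, 0, 0, 0, 0.015, -1, 0, 0, 0, 0, 0, 0.007, -1, 0, 0, 0, 0, 0, 0.005, -1, 0, 0, 0, 0, 0, 0, -1, 0, 0, 0, 0, 0, 0, -1])

```text
clock: 13.28
eef_pos: [541.5, 107.1, 117.8]
tool_rot: [3.141, 0.089, -3.121]
force: [0.4, 0.3, -0.0]
width: 85.4
gripper_force: 0.0
```

Emit:
carry_out(deltas=[0, 0, 0, 0, 0, 0, 1, 0, 0, 0, 0, 0, 0, 1, 0, 0, 0, 0, 0, 0, 1, 0, 0, 0, 0, 0, 0, 1, 0, 0, 0, 0, 0, 0, 1])

```text
clock: 13.9
eef_pos: [541.3, 107.1, 117.7]
tool_rot: [3.141, 0.088, -3.121]
force: [-1.2, -0.2, 5.6]
width: 59.2
gripper_force: 63.9
```

Emit:
carry_out(deltas=[0, 0, 0, 0, 0, -0.001, 1, 0, 0, 0, 0.004, 0, 0, 1, 0, 0, 0, 0.006, 0, 0, 1, 0, 0, 0, 0.006, 0, 0, 1, 0, 0, 0, 0.006, 0, 0, 1, 0, 0, 0, 0.006, 0, 0, 1, 0, 0, 0, 0.004, 0, 0, 1, 0, 0, 0, 0, 0, 0, 1])

```text
clock: 14.9
eef_pos: [508.3, 106.2, 115.0]
tool_rot: [-3.141, 0.086, -3.121]
force: [0.0, -0.3, -5.3]
width: 59.5
gripper_force: 65.5
```

Emit:
carry_out(deltas=[0, 0, 0, 0.002, 0, 0, 1, 0, 0, 0, 0.002, 0, 0, 1, 0, 0, 0, 0.002, 0, 0, 1, 0, 0, 0, 0.001, 0, 0, 1, 0, 0, 0, 0, 0, 0, 1])

```text
clock: 15.52
eef_pos: [501.9, 106.2, 114.6]
tool_rot: [-3.142, 0.087, -3.121]
force: [-1.0, -0.1, -5.4]
width: 59.6
gripper_force: 65.5
```

Emit:
carry_out(deltas=[0, 0, 0, 0, 0, 0.0005, 1, 0, 0, 0, 0.001, 0, 0, 1, 0, 0, 0, 0.001, 0, 0, 1, 0, 0, 0, 0.001, 0, 0, 1, 0, 0, 0, 0, 0, 0, 1])

```text
clock: 16.15
eef_pos: [499.6, 106.2, 114.1]
tool_rot: [3.141, 0.088, -3.121]
force: [1.3, -0.6, -2.0]
width: 59.6
gripper_force: 65.7
```

Run:
```python
from h import *
cv2.imwrite('pics/w5.png',ctrl.get_image('wrist')[:,:,::-1]);cv2.imwrite('pics/s5.png',ctrl.get_image('side')[:,:,::-1]);c=ctrl.calibration('wrist')
w=cv2.imread('pics/w5.png').astype(int)
print([(v,w[v,275:286].mean(0).astype(int).tolist()) for v in range(20,150,4)])
st()
```

```text
[(20, [130, 123, 125]), (24, [130, 122, 124]), (28, [128, 121, 122]), (32, [129, 121, 123]), (36, [131, 123, 125]), (40, [130, 122, 124]), (44, [128, 120, 122]), (48, [131, 123, 124]), (52, [127, 119, 121]), (56, [128, 121, 123]), (60, [132, 124, 127]), (64, [131, 123, 124]), (68, [130, 123, 124]), (72, [130, 123, 125]), (76, [132, 124, 126]), (80, [130, 122, 124]), (84, [127, 120, 121]), (88, [128, 121, 123]), (92, [131, 124, 125]), (96, [130, 123, 125]), (100, [129, 122, 123]), (104, [130, 123, 125]), (108, [129, 122, 123]), (112, [131, 124, 125]), (116, [131, 124, 126]), (120, [178, 174, 176]), (124, [180, 182, 186]), (128, [89, 83, 86]), (132, [93, 85, 87]), (136, [93, 85, 87]), (140, [113, 107, 108]), (144, [132, 125, 127]), (148, [131, 124, 126])]
16.25 pos [499.57 106.21 114.12] rot [ 3.14  0.09 -3.12] F [ 0.67 -0.32 -1.4 ] T [-0.12 -0.11 -0.  ] w 59.48233044970452 65.69926857948303
```

Not at the stop yet, so I'll continue in small steps.

Emit:
carry_out(deltas=[0, 0, 0, 0.001, 0, 0, 1, 0, 0, 0, 0.001, 0, 0, 1, 0, 0, 0, 0, 0, 0, 1])

```text
clock: 16.62
eef_pos: [497.5, 106.2, 113.9]
tool_rot: [3.141, 0.088, -3.121]
force: [2.2, -0.4, 1.0]
width: 59.5
gripper_force: 66.0
```

Emit:
carry_out(deltas=[0, 0, 0, 0.001, 0, 0, 1, 0, 0, 0, 0.001, 0, 0, 1, 0, 0, 0, 0, 0, 0, 1])

```text
clock: 17.0
eef_pos: [495.4, 106.1, 113.7]
tool_rot: [3.141, 0.088, -3.121]
force: [1.1, -1.1, 2.3]
width: 59.3
gripper_force: 66.1
```

Emit:
carry_out(deltas=[0, 0, 0, 0.001, 0, 0, 1, 0, 0, 0, 0, 0, 0, 1])

```text
clock: 17.25
eef_pos: [494.5, 106.1, 113.6]
tool_rot: [3.141, 0.088, -3.121]
force: [2.4, -1.3, 3.5]
width: 59.4
gripper_force: 66.2
```

Run:
```python
from h import *
cv2.imwrite('pics/w6.png',ctrl.get_image('wrist')[:,:,::-1]);st()
w=cv2.imread('pics/w6.png')[60:220,180:380];s=cv2.imread('pics/s5.png')[110:320,205:425]
s=cv2.resize(s,(400,382));cv2.imwrite('pics/c6.png',np.hstack([cv2.resize(w,(400,320)),s[:320]]))
```

```text
17.3 pos [494.54 106.07 113.65] rot [ 3.14  0.09 -3.12] F [ 2.48 -1.14  4.05] T [-0.25 -0.5  -0.08] w 59.51878933444402 66.22629404067993
```

View pics/c6.png

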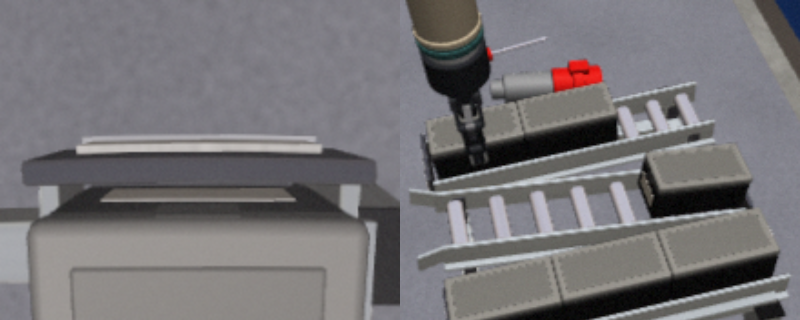

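The wrist crop shows the box front edge (crop v≈215) just behind the stop plate (v≈150–183), square to it. The side crop shows the empty box at the rear of the return lane and the third box close up. I'll ease on until it touches.

Emit:
carry_out(deltas=[0, 0, 0, 0.001, 0, -0.0005, 1, 0, 0, 0, 0, 0, 0, 1])

```text
clock: 17.55
eef_pos: [492.3, 106.1, 113.5]
tool_rot: [-3.141, 0.086, -3.121]
force: [1.3, -0.2, -0.5]
width: 58.8
gripper_force: 65.8
```

Emit:
carry_out(deltas=[0, 0, 0, 0.001, 0, 0, 1, 0, 0, 0, 0, 0, 0, 1])

```text
clock: 17.8
eef_pos: [492.3, 106.0, 113.5]
tool_rot: [3.142, 0.087, -3.121]
force: [3.0, -0.5, -3.5]
width: 59.1
gripper_force: 65.7
```

Emit:
carry_out(deltas=[0, 0, 0, 0.001, 0, 0, 1, 0, 0, 0, 0, 0, 0, 1])

```text
clock: 18.05
eef_pos: [492.2, 106.1, 113.7]
tool_rot: [3.141, 0.089, -3.121]
force: [4.8, -0.6, -6.2]
width: 58.9
gripper_force: 65.6
```

Emit:
carry_out(deltas=[0, 0, 0, 0, 0, 0.001, 1, 0, 0, 0, 0, 0, 0, 1])

```text
clock: 18.3
eef_pos: [492.3, 106.1, 113.5]
tool_rot: [3.141, 0.09, -3.121]
force: [4.2, -0.5, 4.9]
width: 59.4
gripper_force: 66.7
```

Emit:
carry_out(deltas=[0, 0, 0, 0.001, 0, 0.0005, 1, 0, 0, 0, 0, 0, 0, 1])

```text
clock: 18.55
eef_pos: [492.4, 106.1, 113.5]
tool_rot: [3.141, 0.092, -3.122]
force: [4.1, -0.2, 9.6]
width: 58.9
gripper_force: 67.4
```

Firm on the stop (the TCP no longer advances) and seated. I'll release, rise clear and check.

Emit:
carry_out(deltas=[0, 0, 0, 0, 0, -0.001, 1, 0, 0, 0, 0, 0, 0, 1, 0, 0, 0, 0, 0, 0, -1, 0, 0, 0, 0, 0, 0, -1, 0, 0, 0, 0, 0, 0, -1, 0, 0, 0, 0, 0, 0, -1, 0, 0, 0, 0, 0, 0, -1, 0, 0, 0, 0, 0, 0, -1])

```text
clock: 19.55
eef_pos: [490.2, 106.0, 113.1]
tool_rot: [3.142, 0.087, -3.121]
force: [-0.7, -0.3, -0.2]
width: 85.3
gripper_force: 0.0
```

Emit:
carry_out(deltas=[0, 0, 0, 0, 0, -0.02, -1, 0, 0, 0, 0, 0, -0.04, -1, 0, 0, 0, 0, 0, -0.04, -1, 0, 0, 0, 0, 0, -0.017, -1, 0, 0, 0, 0, 0, 0, -1, 0, 0, 0, 0, 0, 0, -1])

```text
clock: 20.3
eef_pos: [479.5, 105.6, 228.8]
tool_rot: [-3.141, 0.086, -3.121]
force: [-0.5, -0.1, 0.3]
width: 85.8
gripper_force: 0.0
```

Run:
```python
from h import *
st();c=ctrl.calibration('wrist')
for n in('wrist','side','top'): cv2.imwrite(f'pics/{n}7.png',ctrl.get_image(n)[:,:,::-1])
w=cv2.imread('pics/wrist7.png')
def edge(im,r0,r1,u):  # strongest row gradients
    g=im[r0:r1,u-4:u+5].astype(float).mean((1,2));d=np.diff(g);return [(r0+i,round(d[i])) for i in np.argsort(-abs(d))[:6]]
for u in(250,279,305): print(u,edge(w,60,200,u),edge(w,240,330,u))
w1=cv2.imread('pics/w1.png');print('ref',edge(w1,60,200,279),edge(w1,240,330,279))
cw1=np.load('w1.npz');print('R,t',c['R']-cw1['R'],-c['R'].T@c['t'],-cw1['R'].T@cw1['t'])
im=np.vstack([np.hstack([cv2.resize(w[60:340,150:410],(390,420)),cv2.resize(cv2.imread('pics/side7.png')[110:320,205:425],(400,420))])])
cv2.imwrite('pics/c7.png',im)
```

```text
20.3 pos [479.46 105.57 228.84] rot [-3.14  0.09 -3.12] F [-0.46 -0.11  0.34] T [ 0.03  0.14 -0.05] w 85.77755895927427 0.0
250 [(np.int64(134), -100), (np.int64(129), 35), (np.int64(130), -27), (np.int64(147), 26), (np.int64(133), -26), (np.int64(131), 25)] [(np.int64(298), -43), (np.int64(300), 17), (np.int64(297), -15), (np.int64(299), 14), (np.int64(301), 12), (np.int64(302), 10)]
279 [(np.int64(134), -84), (np.int64(130), -76), (np.int64(131), 72), (np.int64(133), -37), (np.int64(144), -34), (np.int64(147), 28)] [(np.int64(298), -34), (np.int64(308), -22), (np.int64(300), 17), (np.int64(292), 13), (np.int64(301), 12), (np.int64(302), 11)]
305 [(np.int64(134), -94), (np.int64(131), 47), (np.int64(130), -46), (np.int64(133), -32), (np.int64(129), 29), (np.int64(147), 28)] [(np.int64(298), -36), (np.int64(300), 16), (np.int64(308), -15), (np.int64(297), -13), (np.int64(299), 11), (np.int64(309), 11)]
ref [(np.int64(121), -90), (np.int64(117), 48), (np.int64(142), -27), (np.int64(132), 24), (np.int64(130), -19), (np.int64(129), 18)] [(np.int64(286), -38), (np.int64(296), -20), (np.int64(287), 20), (np.int64(285), -17), (np.int64(288), 14), (np.int64(297), 13)]
R,t [[ 0.  0. -0.]
 [ 0. -0. -0.]
 [-0. -0. -0.]] [392.09 102.56 364.73] [402.6  103.64 367.21]
```

View pics/c7.png

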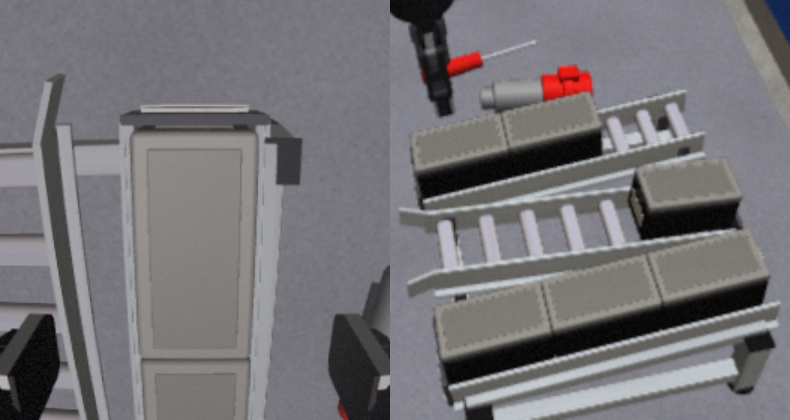

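Run:
```python
from h import *
c1=np.load('w1.npz');c=ctrl.calibration('wrist')
for cc,a,b,e in((c1,286.5,121.5,131.5),(c,298.5,134.5,146)): print('seam',wplane(cc,(279,a),153.5)[:2],'stop',wplane(cc,(279,b),107)[:2],'lid front',wplane(cc,(279,e),143.5)[:2])
# return box: lid corners in top view
im=cv2.imread('pics/top7.png');g=im.astype(float)
def e(u,r0,r1):
    d=np.diff(g[r0:r1,u-3:u+4].mean((1,2)));return [(r0+int(i),round(d[i])) for i in np.argsort(-abs(d))[:5]]
for u in(322,326,330): print(u,e(u,105,200))
for v in(122,125,128,168,172,176): print(v,'lid front y',plane('top',(326,v),150))
```

```text
seam [550.21 106.84] stop [427.96 104.17] lid front [431.37 104.25]
seam [549.14 105.56] stop [427.23 103.04] lid front [430.26 103.13]
322 [(162, 43), (153, -38), (154, -35), (189, 35), (196, -34)]
326 [(162, 43), (189, 39), (154, -37), (196, -33), (153, -32)]
330 [(162, 44), (157, 41), (189, 40), (154, -36), (196, -34)]
122 lid front y [782.19  -3.23 150.  ]
125 lid front y [774.43  -3.22 150.  ]
128 lid front y [766.7  -3.2 150. ]
168 lid front y [665.66  -3.01 150.  ]
172 lid front y [655.77  -2.99 150.  ]
176 lid front y [645.92  -2.97 150.  ]
```

```bash
python3 -c "
from cell import ctrl
print(ctrl.finish_job())"
```

```text
the job is handed in; nothing more can be done
None
```

I handed the job in at about 20 s of robot time, without seeing the judge's verdict. The empty box (left lane, about 0.16 kg) measured at the return lane's rear stop, the next left box is home and square on its front stop with the last one close behind, and the right lane and bench items were never touched.

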